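# Pulse the food processor, then hold it at full speed

## Robot

A 6-joint arm with a two-finger parallel gripper is mounted at the origin on the work surface. World frame = base frame: x ahead of the robot, y to its left, z up, the work surface at z = 0. Lengths are in m, angles in rad, forces in N, time in s.
With the tool pointing down it reaches from about 0.15 to 0.775 m from the base axis. Payload 6.1 kg.
Tool frame: the origin (TCP) lies on the centre line of the jaws, within the pads' length; the fingertips stand 22 mm ahead of it and the grasp point (between the pads) lies 3 mm ahead of it; z points along the fingers, y is the direction in which the jaws open and shut (so a half turn about z gives the same grasp; the last joint's range is limited). The gripper opens to 85 mm and grips with 20 to 120 N. Pads are 22 mm wide; open, the fingers measure 114 mm over their backs; the gripper's body (76 mm by 85 mm) begins 54 mm behind the grasp point. The pads swing forward as they close: fully open they stand 13 mm farther back than shut.
Start: joints at [-1.321, 0.126, -0.04, 1.405, 0, 1.571], TCP at [0.13, -0.509, 0.229] pointing down, gripper open.
Joint ranges: [-2.72, 2.72], [-0.95, 1.95], [-1.27, 1.35], [-1.78, 2.02], [-1.46, 1.47], [-3.14, 3.14]. Speed limits (rad/s): [2.39, 2.39, 3.01, 3.14, 3.14, 3.14].

## Interface

Orientations are given as a unit quaternion [w, x, y, z].
In Python, from cell import * gives the robot as it stands.
- The arm moves only by the tool servo_tool, never from a script. Its argument "rows" is a list of rows, each an object with "xyz": the shift along the tool's x, y, z in m, a list of three; "roll": the turn about the tool's z in rad; "fingers": the gripper command: -1 is shut, 1 is fully open, values between are in proportion. In form: [{"xyz": [tx, ty, tz], "roll": roll, "fingers": fingers}, ...]. A call has 1 to 5 rows; each row is the pose to reach, as a shift and turn from the pose commanded when the call began, along the tool's axes at that moment; what a row does not reach only later rows make up. A row lasts 1/10 s, in which the tool goes at most 50 mm and 8.59 degrees, less where a joint would pass 70% of its speed; a pose out of reach is approached as far as the arm can. A call with a gripper value outside its range is refused whole. The fingers move at their own pace and stop on an object; "newtons" is the grip in N (left out, the last holds). Time passes only in rows, so rows that repeat a pose let the fingers close. It gives the time, the measured TCP pose, the force and the opening at its end, in the units of the state.
- sense(): the state, without advancing time (a new reading comes with each control period).
- read_camera(name): name is "scene" or "top"; returns a dict with "image" (480x640x3 uint8, red, green, blue), "z_map" (480x640 float32, m along the optical axis (not along the pixel's ray), 0 where there is no reading), "fx", "fy", "cx", "cy" (pixels), "R" (3x3) and "t" (3): a world point X has camera coordinates R X + t. Camera axes: x right, y down, z forward; pixel columns grow to the right and rows downward; lengths in m; the calibration is good to about 2 mm. A picture is of the moment at which its call begins.
- finish_job(): hands the job in, once; it reports no verdict.
The state is a dict: "clock": time; "q": joint angles; "joint_velocities": joint speeds; "joint_efforts": joint torques, N m; "tcp_pos": TCP position; "eef_rot": TCP orientation; "ft_force": force on the tool from outside, world axes, zero at the start; "torque": the same for the moment, N m; "grip_width": finger opening in m.
Only numpy, scipy, OpenCV 4.12 (cv2) and the standard library are available. Lean on these libraries where they do the work, as an engineer would, in place of code of your own. Each camera call takes 0.05 s, during which the arm holds its last target. There are 200 camera calls.

## Task

Grind the almonds in the food processor with the dial on its top: first give them a pulse by turning the dial anticlockwise from off (ring mark) as far as it goes (bar mark), and let go of it so that it springs back to off. Then turn it clockwise past the clicks at 1 and 2 to the sprung full-speed place at the end (three dots) and keep holding it there with the gripper's fingers: the program finishes while still holding the dial against its spring. Leave the loose things standing around the machine where they are.

Things in the scene. Friction and masses are not known exactly. Their poses are not given: they have to be found in the camera images.
- dial (a joint): the control dial of the food processor, rad, growing clockwise seen from above. -0.4 = pulse (stop at -0.45), 0 = off, 0.4 = speed 1, 0.8 = speed 2, 1.2 = full speed (stop at 1.25). Detents click at every place and hold the dial at off, 1 and 2; the two end places are sprung: let go at pulse it springs back to off by itself in about 0.3 s, let go at full speed it springs back to 2. About 0.06 N m turns it over a click; about 0.25 N m holds it at either stop. It starts at off
- dial_grip (a point): a point on the dial's vertical axis, half-way up the straight grip bar of the black dial. Round skirt 70 mm across and 9 mm thick, its top 13 mm below this point; the bar across it is 68 long, 14 wide (flat parallel faces) and 26 tall, from 13 mm below to 13 mm above this point. x runs along the bar to its pointer end (white line), z up; it turns with the dial. The dial sits flat on top of the motor housing, the bar's top 167 mm above the table
- dial_pointer (a point): the pointer end of the grip bar: top edge of the bar, 34 mm from the dial's axis, marked with a white line
- processor: food processor, fixed to the table: white motor housing 215 (x) x 180 (y) x 130 tall with a flat deck on top, origin on the table straight below the dial's axis, x away from its front, y towards the bowl, z up. Marks on the deck around the dial, clockwise: a bar = pulse, a ring = off, one dot = 1, two dots = 2, three dots = full speed; the one-dot mark lies straight in front (-x) of the dial's axis. Marks are 0.4 rad apart and flat
- bowl_lid (a point): centre of the top of the lid of the clear bowl (190 mm across, with a white handle on its far side and a feed tube and pusher reaching 80 mm above this point) that stands next to the motor housing; 204 mm above the table, its axis 240 mm from the dial's axis. An obstacle only
- glass: loose bystander: plain drinking glass, 68 across, 85 tall, standing beside the motor housing, on the side away from the bowl. Origin at the centre of its underside
- measuring_cup: loose bystander: steel measuring cup with a handle, 84 across, 65 tall, standing on the far side of the machine, between housing and bowl. Origin at the centre of its underside
- jar: loose bystander: closed glass jar with a metal lid, 66 across, 100 tall, standing behind the motor housing (far side). Origin at the centre of its underside
- spray_bottle: loose bystander: trigger spray bottle, 84 across, 190 tall, on the left of the table. Origin at the centre of its underside

How it is judged:
By the outcome, as a careful person would: the job done as asked, in the order asked, and still so for the second after the job is handed in, while the arm keeps its last pose, push and grip.
It also fails if it takes over 51 s, if anything falls off the work surface, if the arm or the gripper's body presses on something with over 40 N, if the wrist force passes 120 N, or if a joint passes its speed limit or range.

## Working session

There is one attempt and no reset: what is moved stays moved. The work goes in short steps, Python scripts to look and compute and a tool call to move; the robot and the scene stay as the last step left them, time stands still between calls to the robot, and variables do not carry over. Pictures are saved under pics/ and viewed, about 8 in all and at most 12, crops included, and the job is handed in when it is done.

Besides the shell and the picture viewer there is one more tool, called after "Call:" by a JSON object that holds its "method" and its "body", one argument or row to a line. servo_tool: Moves the arm, as the interface text tells. Its arguments: {"type":"object","properties":{"rows":{"type":"array","items":{"type":"object","properties":{"xyz":{"type":"array","items":{"type":"number"}},"roll":{"type":"number"},"fingers":{"type":"number"}}}},"newtons":{"type":"number"}},"required":["rows"]}

```bash
mkdir -p pics
python3 - <<'E'
from cell import *
import cv2,numpy as np
s=sense();print(s)
for n in("scene","top"):
    c=read_camera(n);cv2.imwrite(f"pics/{n}0.png",c["image"][:,:,::-1]);np.savez(f"pics/{n}0.npz",**c)
    print(n,c["fx"],c["cx"],c["cy"],c["R"],c["t"])
E
```

```text
{'clock': 0.0, 'q': array([-1.32098360e+00,  1.26371893e-01, -4.06062638e-02,  1.40539600e+00,
        1.41719105e-05,  1.57079972e+00]), 'joint_velocities': array([-0.00077204, -0.00039628,  0.00030676, -0.00050843, -0.00186703,
       -0.00049391]), 'joint_efforts': array([-5.90122545e-04, -4.35909855e+01,  3.52927423e+01,  1.71181338e-02,
        1.81271565e-05, -1.31821909e-05]), 'tcp_pos': array([ 0.12969444, -0.5083046 ,  0.22793352]), 'eef_rot': array([-7.83651112e-04,  9.92209240e-01,  1.24580101e-01, -9.12550120e-05]), 'ft_force': array([ 0.80559843, -0.28850139, -0.43682138]), 'torque': array([-0.04521389,  0.01588863, -0.00157328]), 'grip_width': 0.0850795232565442}
scene 589.9001539738966 318.73331228039746 241.36591282018972 [[ 0.76979547  0.63817528  0.01213461]
 [ 0.51747502 -0.61284608 -0.59719284]
 [-0.37367706  0.4659957  -0.8020059 ]] [-0.51835617 -0.16570035  1.48204754]
top 460.70051180507556 316.6810856491011 238.06804428455308 [[-0.02598779 -0.99965456 -0.00392377]
 [-0.97876385  0.02624269 -0.20330434]
 [ 0.20333708 -0.00144299 -0.97910773]] [0.12005717 0.58421467 1.22979183]
```

View pics/scene0.png

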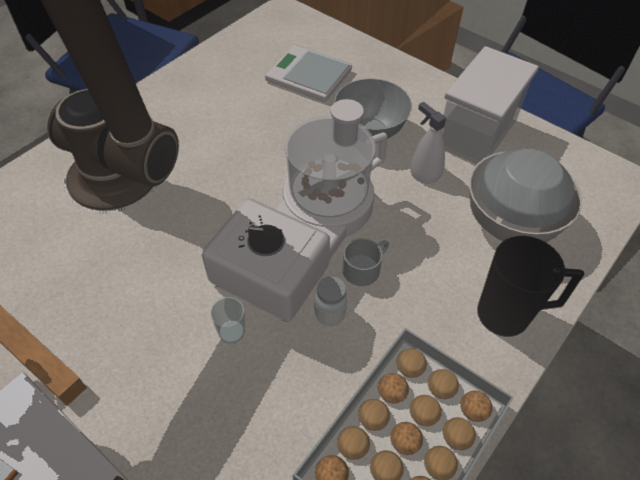

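View pics/top0.png

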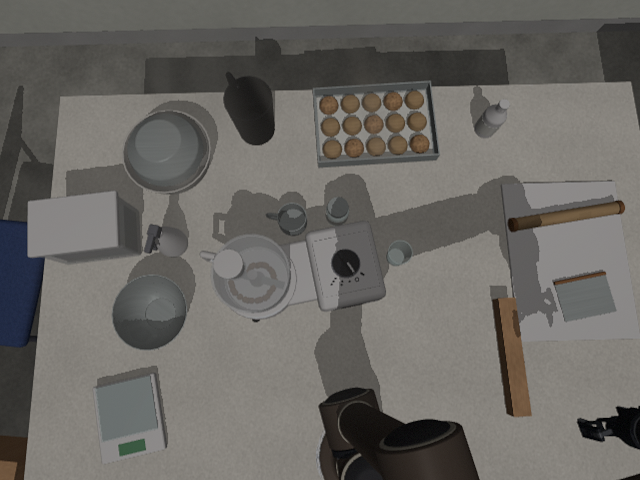

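```bash
cat > h.py <<'E'
import numpy as np
def px2w(c,u,v,z):
    d=c["R"].T@np.array([(u-c["cx"])/c["fx"],(v-c["cy"])/c["fy"],1]);o=-c["R"].T@c["t"]
    return o+d*(z-o[2])/d[2]
def cloud(c):
    v,u=np.mgrid[:480,:640];z=c["z_map"]
    P=np.stack([(u-c["cx"])/c["fx"]*z,(v-c["cy"])/c["fy"]*z,z],-1)-c["t"]
    return P@c["R"]
E
python3 - <<'E'
from h import *
import cv2
for n in("top","scene"):
    c=dict(np.load(f"pics/{n}0.npz"));im=c["image"];P=cloud(c)
    m=(c["z_map"]>0)&(np.hypot(P[...,0]-.48,P[...,1]+.0)<1)
    # dark pixels near dial
    box=(slice(235,300),slice(305,390)) if n=="top" else (slice(200,320),slice(200,335))
    b=P[box];g=im[box].max(-1)
    top=(b[...,2]>.155)&(g<90)&(b[...,2]<.175); sk=(b[...,2]>.133)&(b[...,2]<.175)&(g<70)
    for k,s in(("bar",top),("dark",sk)):
        q=b[s];print(n,k,len(q),q.mean(0),q.min(0),q.max(0))
        r=cv2.minAreaRect(q[:,:2].astype(np.float32)*1000);print(r)
    dk=b[(abs(b[...,2]-.13)<.006)];print("deck",cv2.minAreaRect(dk[:,:2].astype(np.float32)*1000))
c=np.load("pics/top0.npz");a=cv2.resize(c["image"][230:300,300:395],None,fx=8,fy=8,interpolation=3)[:,:,::-1]
cv2.imwrite("pics/crop.png",a)
E
```

```text
top bar 149 [0.5024796  0.0329934  0.16565617] [0.47307489 0.01019683 0.15566173] [0.53290523 0.05393783 0.17150771]
((502.24932861328125, 32.20966720581055), (66.7988052368164, 14.946474075317383), 33.26395034790039)
top dark 571 [0.50160763 0.03310527 0.14682338] [ 0.45665998 -0.01045672  0.13301629] [0.54058891 0.06687234 0.17136392]
((495.1034240722656, 28.76063346862793), (87.69126892089844, 70.3896255493164), 18.814485549926758)
deck ((498.0816650390625, 32.592979431152344), (193.50111389160156, 172.6826629638672), 8.818375587463379)
scene bar 256 [0.5083952  0.03026665 0.16377671] [0.47578455 0.00645615 0.1552177 ] [0.53633314 0.05296715 0.17025971]
((504.8131103515625, 31.018877029418945), (67.41352844238281, 16.436477661132812), 32.94777297973633)
scene dark 791 [0.51120564 0.02423339 0.14826313] [ 0.4749081  -0.00493868  0.13300704] [0.54248585 0.06450422 0.17013246]
((509.469482421875, 30.370227813720703), (65.61087036132812, 70.17314910888672), 6.322196960449219)
deck ((498.6443786621094, 69.48651885986328), (205.81919860839844, 254.07484436035156), 10.638340950012207)
```

View pics/crop.png

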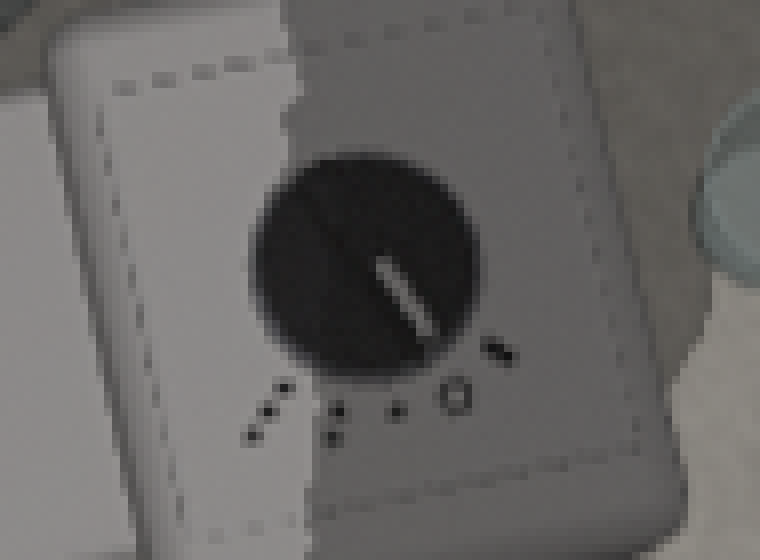

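Call:
{"method": "servo_tool", "body": {
  "rows": [
    {"xyz": [0.03, -0.026, -0.004], "roll": -0.14, "fingers": 1},
    {"xyz": [0.06, -0.052, -0.008], "roll": -0.28, "fingers": 1},
    {"xyz": [0.09, -0.078, -0.012], "roll": -0.42, "fingers": 1},
    {"xyz": [0.12, -0.104, -0.012], "roll": -0.56, "fingers": 1},
    {"xyz": [0.15, -0.13, -0.012], "roll": -0.7, "fingers": 1}
  ]
}}

```text
clock: 0.6
tcp_pos: [0.2435, -0.3442, 0.2405]
eef_rot: [-0.0, 0.888, 0.46, 0.0]
ft_force: [0.0, 0.1, -0.4]
grip_width: 0.0854
```

```bash
cat > go.py <<'E'
from cell import *
import numpy as np,sys
from scipy.spatial.transform import Rotation as Ro
# usage: go.py x y z yaw_deg : shift in tool axes + roll to that goal
g=[float(a) for a in sys.argv[1:]]
s=sense();w=s["eef_rot"];R=Ro.from_quat(np.r_[w[1:],w[0]]).as_matrix()
yaw=np.degrees(np.arctan2(R[1,0],R[0,0]))
print("t",s["clock"],"q",s["q"].round(3),"tcp",s["tcp_pos"].round(4),"yaw",yaw.round(2),"F",s["ft_force"].round(1),"T",s["torque"].round(3),"w",s["grip_width"].round(4),"zax",R[:,2].round(3))
if g: print("shift",(R.T@(np.array(g[:3])-s["tcp_pos"])).round(4),"roll",np.radians(yaw-g[3]).round(3), "mod 2pi")
E
python3 go.py 0.503 0.032 0.24 213
```

```text
Traceback (most recent call last):
  File "go.py", line 8, in <module>
    print("t",s["clock"],"q",s["q"].round(3),"tcp",s["tcp_pos"].round(4),"yaw",yaw.round(2),"F",s["ft_force"].round(1),"T",s["torque"].round(3),"w",s["grip_width"].round(4),"zax",R[:,2].round(3))
                                                                                                                                                    ^^^^^^^^^^^^^^^^^^^^^
AttributeError: 'float' object has no attribute 'round'
```

```bash
sed -i 's/s\["grip_width"\].round(4)/round(s["grip_width"],4)/' go.py
python3 go.py 0.503 0.032 0.24 213
```

```text
t 0.6 q [-0.955 -0.069 -0.215  1.425  0.     1.231] tcp [ 0.2435 -0.3442  0.2405] yaw 54.72 F [ 0.   0.1 -0.4] T [ 0.047 -0.023 -0.017] w 0.0854 zax [-0.  0. -1.]
shift [ 0.457  -0.0055  0.0006] roll -2.763 mod 2pi
```

Call:
{"method": "servo_tool", "body": {
  "rows": [
    {"xyz": [0.04, 0, 0], "roll": -0.14, "fingers": 1},
    {"xyz": [0.08, 0, 0], "roll": -0.28, "fingers": 1},
    {"xyz": [0.12, 0, 0], "roll": -0.42, "fingers": 1},
    {"xyz": [0.16, 0, 0], "roll": -0.56, "fingers": 1},
    {"xyz": [0.2, 0, 0], "roll": -0.7, "fingers": 1}
  ]
}}

```text
clock: 1.1
tcp_pos: [0.3598, -0.1814, 0.2406]
eef_rot: [-0.0, 0.677, 0.736, -0.0]
ft_force: [0.5, -1.2, 0.1]
grip_width: 0.0855
```

```bash
python3 go.py 0.503 0.032 0.24 213
```

```text
t 1.1 q [-0.467 -0.104 -0.246  1.428 -0.     1.019] tcp [ 0.3598 -0.1814  0.2406] yaw 94.85 F [ 0.5 -1.2  0.1] T [-0.042 -0.033  0.057] w 0.0855 zax [-0. -0. -1.]
shift [0.2006 0.1607 0.0005] roll -2.062 mod 2pi
```

Call:
{"method": "servo_tool", "body": {
  "rows": [
    {"xyz": [0.03, 0.024, 0], "roll": -0.14, "fingers": 1},
    {"xyz": [0.06, 0.048, 0], "roll": -0.28, "fingers": 1},
    {"xyz": [0.09, 0.072, 0], "roll": -0.42, "fingers": 1},
    {"xyz": [0.12, 0.096, 0], "roll": -0.56, "fingers": 1},
    {"xyz": [0.15, 0.12, 0], "roll": -0.7, "fingers": 1}
  ]
}}

```text
clock: 1.6
tcp_pos: [0.4676, -0.0224, 0.2404]
eef_rot: [-0.0, 0.383, 0.924, -0.0]
ft_force: [0.0, -1.2, 0.3]
grip_width: 0.0852
```

```bash
python3 go.py 0.503 0.032 0.24 213
```

```text
t 1.6 q [-0.048  0.019 -0.13   1.422 -0.     0.738] tcp [ 0.4676 -0.0224  0.2404] yaw 134.99 F [ 0.  -1.2  0.3] T [-0.018 -0.057 -0.024] w 0.0852 zax [-0. -0. -1.]
shift [0.0135 0.0635 0.0004] roll -1.362 mod 2pi
```

Call:
{"method": "servo_tool", "body": {
  "rows": [
    {"xyz": [0.003, 0.013, 0], "roll": -0.14, "fingers": 0.5},
    {"xyz": [0.006, 0.026, 0], "roll": -0.28, "fingers": 0.5},
    {"xyz": [0.009, 0.039, 0], "roll": -0.42, "fingers": 0.5},
    {"xyz": [0.012, 0.052, 0], "roll": -0.56, "fingers": 0.5},
    {"xyz": [0.0135, 0.0635, 0], "roll": -0.7, "fingers": 0.5}
  ]
}}

```text
clock: 2.1
tcp_pos: [0.5029, 0.0309, 0.2402]
eef_rot: [-0.001, 0.043, 0.999, -0.0]
ft_force: [-0.1, -0.6, 1.0]
grip_width: 0.0641
```

Call:
{"method": "servo_tool", "body": {
  "rows": [
    {"xyz": [0, 0, 0], "roll": -0.14, "fingers": 0.0},
    {"xyz": [0, 0, 0], "roll": -0.28, "fingers": 0.0},
    {"xyz": [0, 0, 0], "roll": -0.42, "fingers": 0},
    {"xyz": [0, 0, 0], "roll": -0.56, "fingers": 0},
    {"xyz": [0, 0, 0], "roll": -0.662, "fingers": 0}
  ]
}}

```text
clock: 2.6
tcp_pos: [0.5026, 0.0302, 0.2402]
eef_rot: [-0.0, -0.284, 0.959, 0.0]
ft_force: [-0.1, 0.1, -1.1]
grip_width: 0.0428
```

```bash
python3 go.py 0.503 0.032 0.17 213
python3 - <<'E'
from cell import *
import cv2
c=read_camera("scene");a=cv2.resize(c["image"][170:330,180:390],None,fx=3.5,fy=3.5)[:,:,::-1]
cv2.imwrite("pics/above.png",a)
E
```

```text
t 2.6 q [ 0.06   0.086 -0.059  1.427 -0.    -0.515] tcp [0.5026 0.0302 0.2402] yaw -147.04 F [-0.1  0.1 -1.1] T [-0.01   0.031 -0.019] w 0.0428 zax [-0.001 -0.    -1.   ]
shift [-0.0013  0.0012  0.0702] roll -6.284 mod 2pi
```

View pics/above.png

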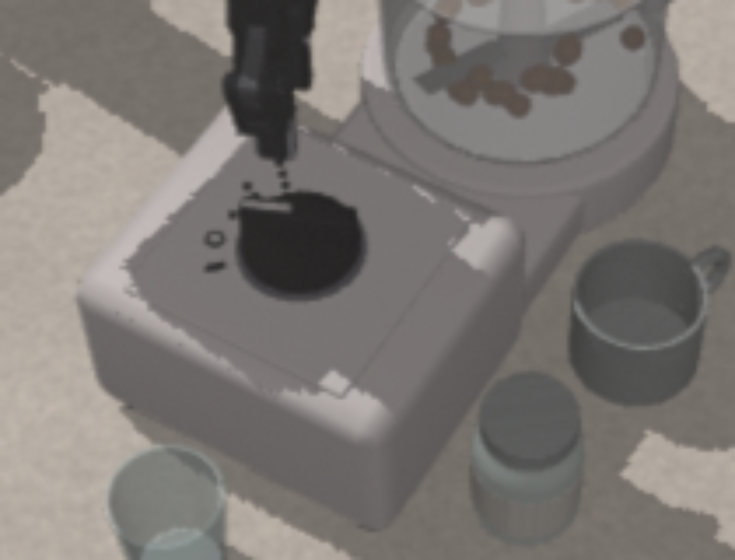

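Run:
```python
from h import *
t=np.load("pics/top0.npz");s=np.load("pics/scene0.npz")
print(px2w(t,345.1,262.6,.139),px2w(s,266,240.2,.139))
for p in([.5026,.0302,.218],[.503,.032,.154]):
    q=s["R"]@p+s["t"];u=q[:2]/q[2]*s["fx"]+[s["cx"],s["cy"]];print(u,(u-[180,170])*3.5)
# white line px in top image
im=t["image"][255:276,340:360].astype(int).min(-1)
v,u=np.nonzero(im>80);print([px2w(t,a+340,b+255,.167)[:2].round(4) for a,b in zip(u,v)])
```

```text
[0.50382021 0.03264724 0.139     ] [0.50932065 0.02808067 0.139     ]
[261.72542849 213.09927011] [286.0389997  150.84744538]
[264.56523257 232.91209327] [295.97831401 220.19232644]
[array([0.5182, 0.0009]), array([ 0.5182, -0.0017]), array([0.5157, 0.001 ]), array([ 0.5156, -0.0016]), array([ 0.513 , -0.0015]), array([0.4984, 0.0296]), array([0.4984, 0.0271]), array([0.4958, 0.0272]), array([0.4957, 0.0247]), array([0.4932, 0.0248]), array([0.4931, 0.0222]), array([0.4906, 0.0249]), array([0.4906, 0.0223]), array([0.488 , 0.0224]), array([0.488 , 0.0199]), array([0.4854, 0.02  ]), array([0.4853, 0.0175]), array([0.4828, 0.0176]), array([ 4.823e-01, -1.000e-04]), array([0.4803, 0.0177]), array([0.4802, 0.0152]), array([0.4798, 0.    ]), array([0.4776, 0.0153]), array([0.4773, 0.0027]), array([4.772e-01, 1.000e-04]), array([0.4748, 0.0053]), array([0.4748, 0.0028]), array([4.747e-01, 3.000e-04]), array([0.4723, 0.0054]), array([0.4722, 0.0029]), array([4.722e-01, 4.000e-04]), array([0.4698, 0.008 ]), array([0.4698, 0.0055]), array([0.4697, 0.003 ]), array([0.4696, 0.0005]), array([0.4674, 0.0132]), array([0.4674, 0.0107]), array([0.4673, 0.0081]), array([0.4672, 0.0056]), array([0.4672, 0.0031]), array([0.4671, 0.0006])]
```

Call:
{"method": "servo_tool", "body": {
  "rows": [
    {"xyz": [-0.0025, 0, 0.02], "roll": 0, "fingers": 0},
    {"xyz": [-0.0025, 0, 0.04], "roll": 0, "fingers": 0},
    {"xyz": [-0.0025, 0, 0.055], "roll": 0, "fingers": 0},
    {"xyz": [-0.0025, 0, 0.065], "roll": 0, "fingers": 0},
    {"xyz": [-0.0025, 0, 0.07], "roll": 0, "fingers": 0}
  ]
}}

```text
clock: 3.15
tcp_pos: [0.5044, 0.0315, 0.1696]
eef_rot: [-0.001, -0.281, 0.96, 0.0]
ft_force: [0.3, 0.6, -0.1]
grip_width: 0.0427
```

```bash
python3 go.py 0.5045 0.0315 0.17 213
python3 - <<'E'
from cell import *
import cv2
c=read_camera("scene");a=cv2.resize(c["image"][190:280,210:330],None,fx=6,fy=6)[:,:,::-1]
cv2.imwrite("pics/down.png",a)
E
```

```text
t 3.15 q [ 0.062  0.097 -0.202  1.274  0.    -0.507] tcp [0.5044 0.0315 0.1696] yaw -147.39 F [ 0.3  0.6 -0.1] T [ 0.002 -0.038  0.007] w 0.0427 zax [-0.002 -0.    -1.   ]
shift [-0.     -0.0001 -0.0004] roll -6.29 mod 2pi
```

View pics/down.png

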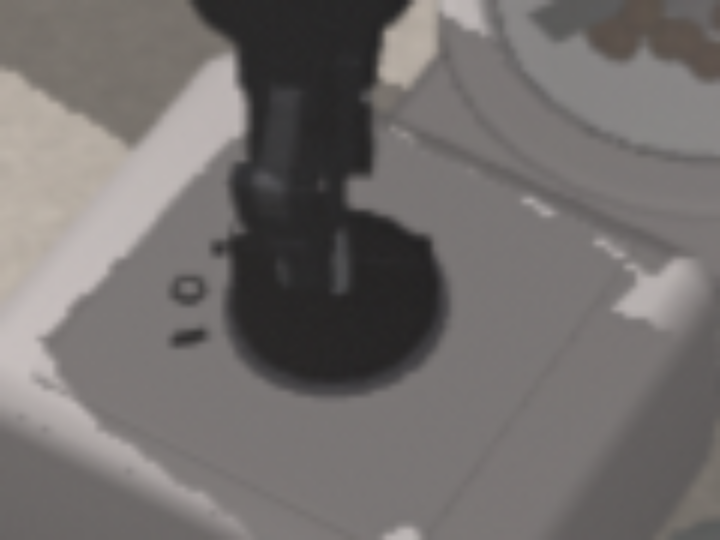

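Call:
{"method": "servo_tool", "body": {
  "rows": [
    {"xyz": [0, 0, 0], "roll": 0, "fingers": -0.5},
    {"xyz": [0, 0, 0], "roll": 0, "fingers": -1},
    {"xyz": [0, 0, 0], "roll": 0, "fingers": -1},
    {"xyz": [0, 0, 0], "roll": 0, "fingers": -1},
    {"xyz": [0, 0, 0], "roll": 0, "fingers": -1}
  ],
  "newtons": 40
}}

```text
clock: 3.7
tcp_pos: [0.5051, 0.0316, 0.171]
eef_rot: [0.0, -0.281, 0.96, -0.0]
ft_force: [-0.2, -0.3, -0.0]
grip_width: -0.0001
```

```bash
python3 go.py 0.5045 0.0315 0.17 213
```

```text
t 3.7 q [ 0.062  0.096 -0.2    1.275  0.    -0.508] tcp [0.5051 0.0316 0.171 ] yaw -147.33 F [-0.2 -0.3 -0. ] T [ 0.019 -0.039  0.005] w -0.0001 zax [ 0.001  0.    -1.   ]
shift [0.0006 0.0003 0.001 ] roll -6.289 mod 2pi
```

Run:
```python
from cell import *
import cv2,numpy as np
c=read_camera("scene");t=read_camera("top");a=cv2.resize(c["image"][190:280,210:330],None,fx=6,fy=6)[:,:,::-1]
b=cv2.resize(t["image"][220:310,290:390],None,fx=6,fy=6)[:,:,::-1]
cv2.imwrite("pics/shut.png",np.vstack([cv2.resize(a,(400,300)),cv2.resize(b,(400,300))]) if 0 else np.hstack([cv2.resize(a,(400,300)),cv2.resize(b,(400,360))[:300]]))
```

```text
(no output)
```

View pics/shut.png

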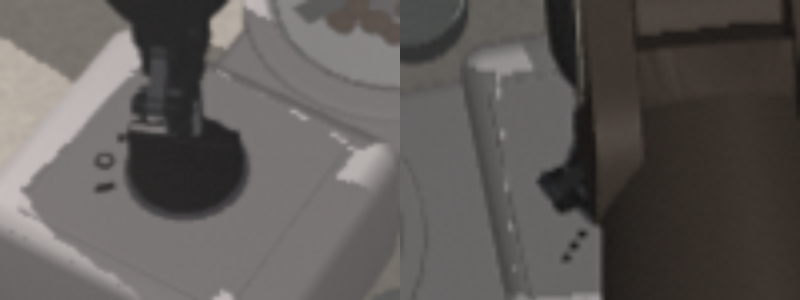

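Run:
```python
from cell import *
from h import *
c=read_camera("scene");P=cloud(c);s=sense()
print(s["tcp_pos"])
for p in([.505,.0315,.149],[.505,.0315,.171],[.5045,.0315,.167]):
    q=c["R"]@p+c["t"];print(q[:2]/q[2]*c["fx"]+[c["cx"],c["cy"]])
for v in range(208,244,2):
    print(v,[(tuple((P[v,u]*1000).astype(int))) for u in range(248,276,4)])
```

```text
[0.50499606 0.03157081 0.17078352]
[265.27897354 235.08143661]
[264.60795938 228.36754706]
[264.5466993  229.47515729]
208 [(np.int64(414), np.int64(72), np.int64(126)), (np.int64(517), np.int64(-5), np.int64(277)), (np.int64(523), np.int64(-1), np.int64(278)), (np.int64(530), np.int64(1), np.int64(280)), (np.int64(531), np.int64(10), np.int64(273)), (np.int64(524), np.int64(26), np.int64(253)), (np.int64(450), np.int64(109), np.int64(120))]
210 [(np.int64(417), np.int64(69), np.int64(125)), (np.int64(497), np.int64(10), np.int64(241)), (np.int64(525), np.int64(-4), np.int64(277)), (np.int64(531), np.int64(0), np.int64(277)), (np.int64(528), np.int64(12), np.int64(263)), (np.int64(526), np.int64(24), np.int64(251)), (np.int64(456), np.int64(102), np.int64(124))]
212 [(np.int64(422), np.int64(64), np.int64(127)), (np.int64(433), np.int64(66), np.int64(133)), (np.int64(528), np.int64(-6), np.int64(275)), (np.int64(530), np.int64(1), np.int64(269)), (np.int64(519), np.int64(21), np.int64(242)), (np.int64(523), np.int64(26), np.int64(241)), (np.int64(463), np.int64(95), np.int64(129))]
2
[... 4207 characters left out ...]
0)), (np.int64(520), np.int64(34), np.int64(149))]
240 [(np.int64(481), np.int64(4), np.int64(140)), (np.int64(489), np.int64(8), np.int64(142)), (np.int64(491), np.int64(17), np.int64(135)), (np.int64(500), np.int64(19), np.int64(140)), (np.int64(507), np.int64(24), np.int64(141)), (np.int64(513), np.int64(30), np.int64(140)), (np.int64(519), np.int64(34), np.int64(141))]
242 [(np.int64(481), np.int64(4), np.int64(132)), (np.int64(493), np.int64(4), np.int64(142)), (np.int64(498), np.int64(10), np.int64(141)), (np.int64(503), np.int64(16), np.int64(139)), (np.int64(509), np.int64(21), np.int64(139)), (np.int64(514), np.int64(28), np.int64(137)), (np.int64(522), np.int64(31), np.int64(140))]
```

Call:
{"method": "servo_tool", "body": {
  "rows": [
    {"xyz": [0, 0, 0], "roll": 0, "fingers": 0},
    {"xyz": [0, 0, 0], "roll": 0, "fingers": 0},
    {"xyz": [0, 0, 0], "roll": 0, "fingers": 0},
    {"xyz": [0, 0, 0], "roll": 0, "fingers": 0},
    {"xyz": [0, 0, 0], "roll": 0, "fingers": 0}
  ]
}}

```text
clock: 4.35
tcp_pos: [0.505, 0.0316, 0.1707]
eef_rot: [0.0, -0.281, 0.96, -0.0]
ft_force: [0.8, -0.3, 0.3]
grip_width: 0.0429
```

Call:
{"method": "servo_tool", "body": {
  "rows": [
    {"xyz": [0, 0, 0.004], "roll": 0, "fingers": 0},
    {"xyz": [0, 0, 0.008], "roll": 0, "fingers": 0},
    {"xyz": [0, 0, 0.012], "roll": 0, "fingers": 0},
    {"xyz": [0, 0, 0.016], "roll": 0, "fingers": 0},
    {"xyz": [0, 0, 0.018], "roll": 0, "fingers": 0}
  ]
}}

```text
clock: 4.85
tcp_pos: [0.5047, 0.0316, 0.152]
eef_rot: [-0.0, -0.281, 0.96, 0.0]
ft_force: [0.7, -0.1, 0.4]
grip_width: 0.0424
```

```bash
python3 go.py;python3 - <<'E'
from cell import *
from h import *
import cv2
c=read_camera("scene");P=cloud(c)
a=cv2.resize(c["image"][190:280,210:330],None,fx=6,fy=6)[:,:,::-1]
cv2.imwrite("pics/down2.png",a)
for v in range(220,242,2):
    print(v,[(tuple(map(int,P[v,u]*1000))) for u in range(248,274,3)])
E
```

```text
t 4.85 q [ 0.062  0.101 -0.235  1.235 -0.    -0.508] tcp [0.5047 0.0316 0.152 ] yaw -147.33 F [ 0.7 -0.1  0.4] T [-0.004 -0.019 -0.011] w 0.0424 zax [-0.001 -0.    -1.   ]
220 [(440, 46, 131), (444, 50, 130), (510, 1, 230), (532, -10, 259), (533, -3, 253), (519, 15, 224), (525, 18, 226), (534, 17, 234), (500, 57, 169)]
222 [(442, 44, 128), (447, 47, 129), (530, -16, 258), (535, -13, 259), (531, -2, 245), (523, 11, 225), (527, 15, 224), (533, 17, 227), (500, 57, 162)]
224 [(445, 40, 127), (529, -23, 258), (534, -20, 259), (539, -17, 260), (542, -13, 258), (540, -4, 249), (528, 14, 220), (497, 51, 158), (484, 72, 128)]
226 [(449, 36, 127), (533, -27, 259), (537, -23, 259), (541, -20, 259), (544, -16, 257), (548, -11, 255), (530, 12, 217), (489, 58, 139), (493, 63, 138)]
228 [(474, 14, 163), (534, -28, 255), (537, -24, 254), (542, -21, 255), (547, -19, 257), (549, -13, 253), (529, 12, 210), (508, 39, 167), (497, 58, 139)]
230 [(478, 10, 164), (531, -26, 245), (536, -24, 246), (542, -21, 249), (546, -18, 249), (546, -11, 242), (531, 9, 209), (512, 36, 167), (516, 40, 167)]
232 [(481, 7, 162), (528, -24, 234), (533, -22, 236), (538, -18, 237), (546, -19, 244), (547, -12, 238), (531, 9, 202), (513, 34, 163), (519, 36, 166)]
234 [(479, 8, 153), (525, -23, 224), (529, -19, 224), (536, -17, 227), (542, -15, 231), (545, -11, 229), (526, 14, 187), (516, 30, 162), (520, 35, 161)]
236 [(470, 15, 133), (485, 10, 149), (526, -16, 212), (529, -12, 210), (534, -9, 212), (544, -11, 222), (541, 0, 209), (516, 30, 157), (522, 32, 159)]
238 [(472, 12, 130), (482, 12, 139), (524, -15, 203), (531, -14, 208), (536, -12, 210), (542, -9, 212), (1038, -461, 1095), (515, 31, 147), (519, 35, 148)]
240 [(481, 4, 139), (484, 9, 136), (491, 12, 140), (511, 2, 167), (520, 2, 175), (528, 2, 181), (523, 15, 164), (513, 32, 138), (521, 33, 144)]
```

View pics/down2.png

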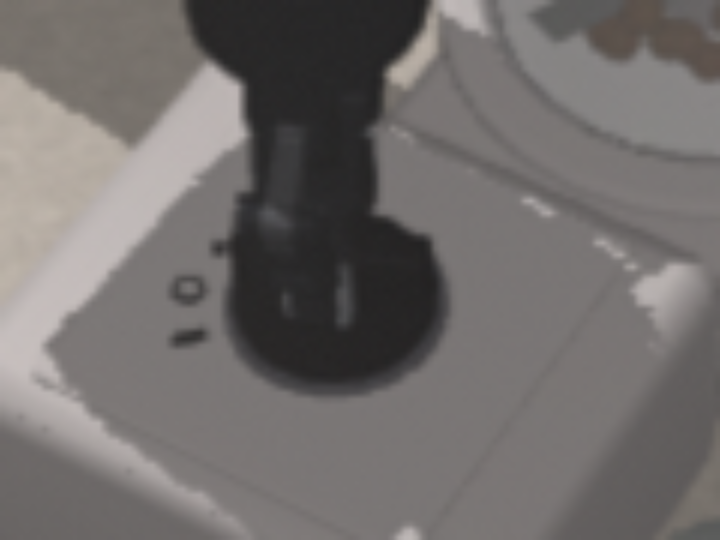

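Call:
{"method": "servo_tool", "body": {
  "rows": [
    {"xyz": [0, 0, 0.003], "roll": 0, "fingers": 0},
    {"xyz": [0, 0, 0.006], "roll": 0, "fingers": 0},
    {"xyz": [0, 0, 0.008], "roll": 0, "fingers": 0},
    {"xyz": [0, 0, 0.008], "roll": 0, "fingers": -0.3},
    {"xyz": [0, 0, 0.008], "roll": 0, "fingers": -0.5}
  ]
}}

```text
clock: 5.4
tcp_pos: [0.5049, 0.0316, 0.1447]
eef_rot: [-0.0, -0.281, 0.96, 0.0]
ft_force: [0.5, -0.7, -0.4]
grip_width: 0.0216
```

```bash
python3 go.py
```

```text
t 5.4 q [ 0.062  0.103 -0.249  1.218 -0.    -0.508] tcp [0.5049 0.0316 0.1447] yaw -147.33 F [ 0.5 -0.7 -0.4] T [-0.017  0.012 -0.007] w 0.0216 zax [-0. -0. -1.]
```

Call:
{"method": "servo_tool", "body": {
  "rows": [
    {"xyz": [0, 0, 0], "roll": 0, "fingers": -1},
    {"xyz": [0, 0, 0], "roll": 0, "fingers": -1},
    {"xyz": [0, 0, 0], "roll": 0, "fingers": -1},
    {"xyz": [0, 0, 0], "roll": 0, "fingers": -1}
  ],
  "newtons": 40
}}

```text
clock: 5.8
tcp_pos: [0.5051, 0.0316, 0.1449]
eef_rot: [0.0, -0.281, 0.96, -0.0]
ft_force: [-1.4, 0.3, 2.0]
grip_width: 0.0132
```

```bash
python3 go.py
```

```text
t 5.8 q [ 0.062  0.103 -0.249  1.218 -0.    -0.508] tcp [0.5051 0.0316 0.1449] yaw -147.33 F [-1.4  0.3  2. ] T [-0.031  0.112 -0.041] w 0.0132 zax [ 0. -0. -1.]
```

Call:
{"method": "servo_tool", "body": {
  "rows": [
    {"xyz": [0, 0, 0], "roll": 0, "fingers": -1},
    {"xyz": [0, 0, 0], "roll": -0.1, "fingers": -1},
    {"xyz": [0, 0, 0], "roll": -0.2, "fingers": -1},
    {"xyz": [0, 0, 0], "roll": -0.3, "fingers": -1},
    {"xyz": [0, 0, 0], "roll": -0.38, "fingers": -1}
  ],
  "newtons": 60
}}

```text
clock: 6.3
tcp_pos: [0.5048, 0.0318, 0.145]
eef_rot: [0.0, -0.459, 0.888, 0.0]
ft_force: [-0.8, 1.2, 3.6]
grip_width: 0.0124
```

```bash
python3 go.py
```

```text
t 6.3 q [ 6.300e-02  1.030e-01 -2.490e-01  1.219e+00  1.000e-03 -8.910e-01] tcp [0.5048 0.0318 0.145 ] yaw -125.36 F [-0.8  1.2  3.6] T [ 0.152  0.363 -0.211] w 0.0124 zax [ 0.     0.001 -1.   ]
```

Call:
{"method": "servo_tool", "body": {
  "rows": [
    {"xyz": [0, 0, 0], "roll": -0.03, "fingers": -1},
    {"xyz": [0, 0, 0], "roll": -0.06, "fingers": -1},
    {"xyz": [0, 0, 0], "roll": -0.08, "fingers": -1},
    {"xyz": [0, 0, 0], "roll": -0.08, "fingers": -1}
  ]
}}

```text
clock: 6.7
tcp_pos: [0.5048, 0.0318, 0.145]
eef_rot: [0.0, -0.493, 0.87, 0.0]
ft_force: [-2.7, 1.6, 5.3]
grip_width: 0.0127
```

```bash
python3 go.py
```

```text
t 6.7 q [ 6.300e-02  1.030e-01 -2.490e-01  1.219e+00  1.000e-03 -9.680e-01] tcp [0.5048 0.0318 0.145 ] yaw -120.98 F [-2.7  1.6  5.3] T [ 0.276  0.595 -0.234] w 0.0127 zax [-0.     0.001 -1.   ]
```

Call:
{"method": "servo_tool", "body": {
  "rows": [
    {"xyz": [0, 0, 0], "roll": -0.03, "fingers": -1},
    {"xyz": [0, 0, 0], "roll": -0.05, "fingers": -1},
    {"xyz": [0, 0, 0], "roll": -0.05, "fingers": -1}
  ]
}}

```text
clock: 7.0
tcp_pos: [0.5048, 0.0318, 0.145]
eef_rot: [0.0, -0.513, 0.858, 0.0]
ft_force: [-2.7, 1.7, 5.7]
grip_width: 0.0124
```

```bash
python3 go.py
python3 - <<'E'
from cell import *
import cv2
c=read_camera("scene")
cv2.imwrite("pics/pulse.png",cv2.resize(c["image"][190:280,210:330],None,fx=6,fy=6)[:,:,::-1])
E
```

```text
t 7.0 q [ 6.200e-02  1.030e-01 -2.490e-01  1.219e+00  1.000e-03 -1.016e+00] tcp [0.5048 0.0318 0.145 ] yaw -118.24 F [-2.7  1.7  5.7] T [ 0.424  0.659 -1.21 ] w 0.0124 zax [-0.     0.001 -1.   ]
```

View pics/pulse.png

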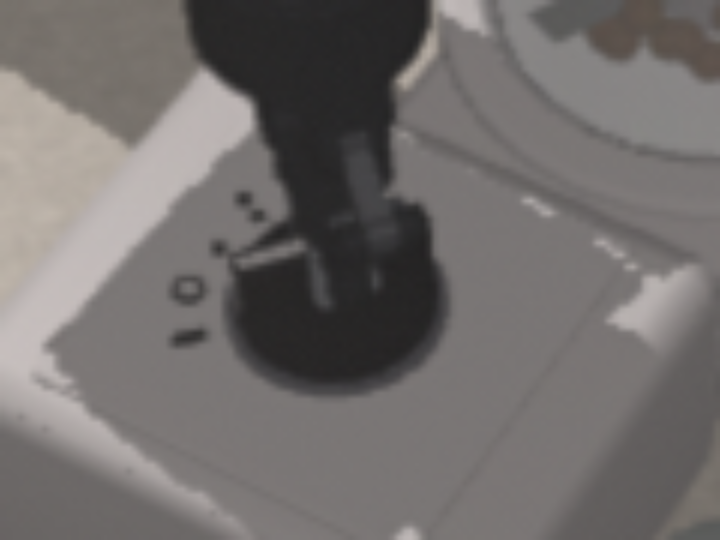

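Call:
{"method": "servo_tool", "body": {
  "rows": [
    {"xyz": [0, 0, 0], "roll": 0.04, "fingers": 0.4},
    {"xyz": [0, 0, 0], "roll": 0.04, "fingers": 0.4},
    {"xyz": [0, 0, 0], "roll": 0.04, "fingers": 0.4},
    {"xyz": [0, 0, 0], "roll": 0.04, "fingers": 0.4},
    {"xyz": [0, 0, 0], "roll": 0.04, "fingers": 0.4}
  ]
}}

```text
clock: 7.55
tcp_pos: [0.505, 0.0315, 0.1446]
eef_rot: [-0.0, -0.497, 0.868, -0.0]
ft_force: [0.5, -0.5, -0.3]
grip_width: 0.0599
```

Call:
{"method": "servo_tool", "body": {
  "rows": [
    {"xyz": [0, 0, 0], "roll": 0.1, "fingers": 0.4},
    {"xyz": [0, 0, 0], "roll": 0.2, "fingers": 0.4},
    {"xyz": [0, 0, 0], "roll": 0.3, "fingers": 0.4},
    {"xyz": [0, 0, 0], "roll": 0.4, "fingers": 0.4},
    {"xyz": [0, 0, 0], "roll": 0.47, "fingers": 0.4}
  ]
}}

```text
clock: 8.05
tcp_pos: [0.505, 0.0316, 0.1447]
eef_rot: [0.0, -0.28, 0.96, -0.0]
ft_force: [-0.2, 0.4, -0.6]
grip_width: 0.0596
```

```bash
python3 go.py .505 .0316 .145 213
python3 - <<'E'
from cell import *
import cv2
c=read_camera("scene")
cv2.imwrite("pics/off.png",cv2.resize(c["image"][190:280,210:330],None,fx=6,fy=6)[:,:,::-1])
E
```

```text
t 8.05 q [ 0.062  0.103 -0.249  1.218 -0.    -0.504] tcp [0.505  0.0316 0.1447] yaw -147.52 F [-0.2  0.4 -0.6] T [ 0.013  0.025 -0.013] w 0.0596 zax [ 0. -0. -1.]
shift [-0.      0.     -0.0003] roll -6.292 mod 2pi
```

View pics/off.png

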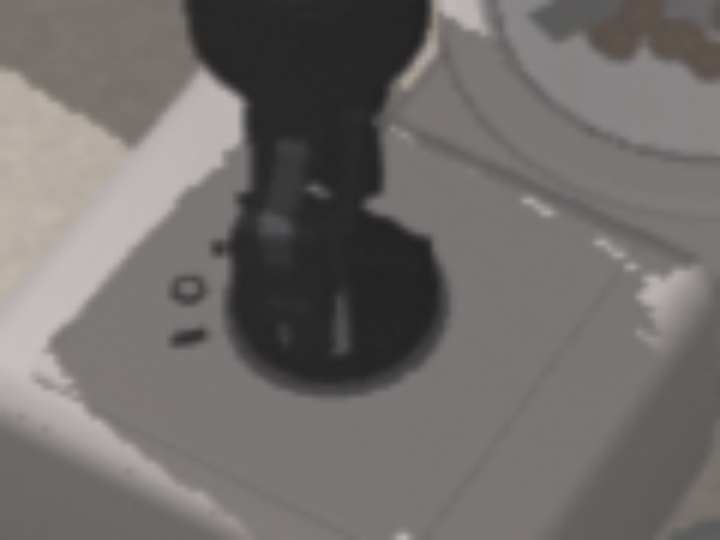

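Call:
{"method": "servo_tool", "body": {
  "rows": [
    {"xyz": [0, 0, 0], "roll": 0, "fingers": -0.5},
    {"xyz": [0, 0, 0], "roll": 0, "fingers": -1},
    {"xyz": [0, 0, 0], "roll": 0, "fingers": -1},
    {"xyz": [0, 0, 0], "roll": 0, "fingers": -1},
    {"xyz": [0, 0, 0], "roll": 0, "fingers": -1}
  ],
  "newtons": 60
}}

```text
clock: 8.6
tcp_pos: [0.505, 0.0316, 0.1449]
eef_rot: [0.0, -0.281, 0.96, -0.0]
ft_force: [-1.1, -0.3, 1.5]
grip_width: 0.013
```

```bash
python3 go.py
```

```text
t 8.6 q [ 0.062  0.103 -0.249  1.218 -0.    -0.508] tcp [0.505  0.0316 0.1449] yaw -147.31 F [-1.1 -0.3  1.5] T [-0.07   0.123  0.017] w 0.013 zax [ 0. -0. -1.]
```

Call:
{"method": "servo_tool", "body": {
  "rows": [
    {"xyz": [0, 0, 0], "roll": 0.1, "fingers": -1},
    {"xyz": [0, 0, 0], "roll": 0.2, "fingers": -1},
    {"xyz": [0, 0, 0], "roll": 0.3, "fingers": -1},
    {"xyz": [0, 0, 0], "roll": 0.4, "fingers": -1},
    {"xyz": [0, 0, 0], "roll": 0.5, "fingers": -1}
  ]
}}

```text
clock: 9.1
tcp_pos: [0.5051, 0.0312, 0.1449]
eef_rot: [0.0, -0.033, 0.999, -0.0]
ft_force: [-0.1, -1.6, 2.0]
grip_width: 0.0126
```

Call:
{"method": "servo_tool", "body": {
  "rows": [
    {"xyz": [0, 0, 0], "roll": 0.1, "fingers": -1},
    {"xyz": [0, 0, 0], "roll": 0.2, "fingers": -1},
    {"xyz": [0, 0, 0], "roll": 0.3, "fingers": -1},
    {"xyz": [0, 0, 0], "roll": 0.4, "fingers": -1},
    {"xyz": [0, 0, 0], "roll": 0.5, "fingers": -1}
  ]
}}

```text
clock: 9.6
tcp_pos: [0.505, 0.0308, 0.1449]
eef_rot: [0.0, 0.215, 0.977, -0.001]
ft_force: [-1.0, -3.0, 2.0]
grip_width: 0.0127
```

```bash
python3 go.py
```

```text
t 9.6 q [ 0.062  0.103 -0.249  1.218 -0.002  0.496] tcp [0.505  0.0308 0.1449] yaw 155.15 F [-1. -3.  2.] T [-0.708  0.096  0.152] w 0.0127 zax [ 0.    -0.002 -1.   ]
```

Turned 1.005 rad so far (−147.3° → 155.2° clockwise). Now on to ~1.23.

Call:
{"method": "servo_tool", "body": {
  "rows": [
    {"xyz": [0, 0, 0], "roll": 0.08, "fingers": -1},
    {"xyz": [0, 0, 0], "roll": 0.15, "fingers": -1},
    {"xyz": [0, 0, 0], "roll": 0.2, "fingers": -1},
    {"xyz": [0, 0, 0], "roll": 0.23, "fingers": -1},
    {"xyz": [0, 0, 0], "roll": 0.23, "fingers": -1}
  ],
  "newtons": 80
}}

```text
clock: 10.1
tcp_pos: [0.505, 0.0307, 0.1449]
eef_rot: [0.0, 0.324, 0.946, -0.001]
ft_force: [-0.8, -4.7, 3.8]
grip_width: 0.0123
```

```bash
python3 go.py
```

```text
t 10.1 q [ 0.062  0.103 -0.249  1.219 -0.002  0.722] tcp [0.505  0.0307 0.1449] yaw 142.2 F [-0.8 -4.7  3.8] T [-1.089  0.211  0.308] w 0.0123 zax [ 0.    -0.002 -1.   ]
```

Call:
{"method": "servo_tool", "body": {
  "rows": [
    {"xyz": [0, 0, 0], "roll": 0.02, "fingers": -1},
    {"xyz": [0, 0, 0], "roll": 0.03, "fingers": -1},
    {"xyz": [0, 0, 0], "roll": 0.03, "fingers": -1},
    {"xyz": [0, 0, 0], "roll": 0.03, "fingers": -1},
    {"xyz": [0, 0, 0], "roll": 0.03, "fingers": -1}
  ]
}}

```text
clock: 10.6
tcp_pos: [0.505, 0.0306, 0.145]
eef_rot: [0.001, 0.337, 0.941, -0.001]
ft_force: [-1.0, -5.2, 2.6]
grip_width: 0.0121
```

```bash
python3 go.py
python3 - <<'E'
from cell import *
import cv2
c=read_camera("scene")
cv2.imwrite("pics/full.png",cv2.resize(c["image"][170:330,180:390],None,fx=3.5,fy=3.5)[:,:,::-1])
E
```

```text
t 10.6 q [ 0.062  0.103 -0.249  1.219 -0.002  0.75 ] tcp [0.505  0.0306 0.145 ] yaw 140.57 F [-1.  -5.2  2.6] T [-1.143  0.258  0.603] w 0.0121 zax [ 0.    -0.002 -1.   ]
```

View pics/full.png

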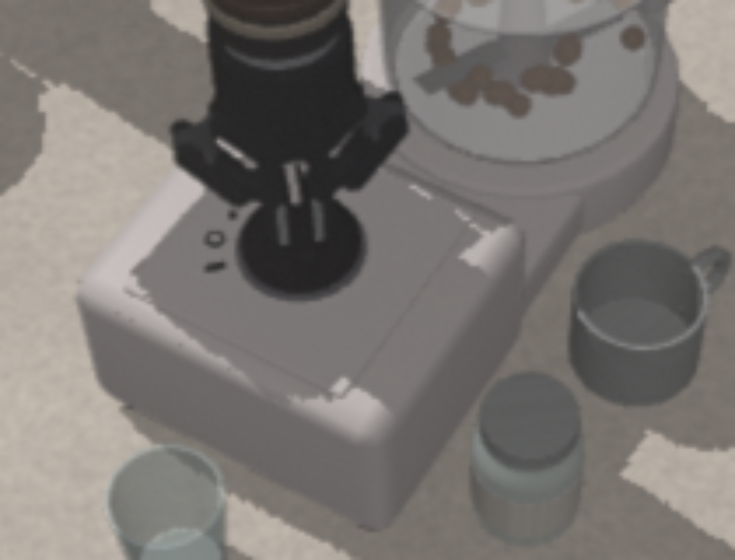

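```bash
python3 -c "
from cell import *
print(finish_job()); s=sense(); print(s['clock'],s['torque'],s['grip_width'])"
```

```text
the job is handed in; nothing more can be done
None
the job is handed in; nothing more can be done
```

I pulsed the dial, let it spring back to off, then turned it to full speed. The job was handed in at about 10.7 s with the gripper still holding the dial there.

- **Pulse:** I turned the dial anticlockwise until the torque rose to 1.2 N m against the hard stop. I then opened the fingers, and the picture showed the bar back in its off position.
- **Full speed:** I turned it clockwise by 1.26 rad (tool angle) to the end stop. The last reading was 0.6 N m, above the 0.25 N m the spring needs, with an 80 N grip and side force around 5 N.
- **Bystanders:** In the last picture the glass, cup and jar stood where they were. The spray bottle was not in that crop, but the arm never went near it.

**Disagreements:**
- **First grasp missed:** it closed above the bar, because the fingertips stood about 25 mm higher than the stated TCP offset implied. I reopened, went down 26 mm and the second grasp held.
- **Grip width:** the fingers read 12 to 13 mm on the bar, which should be 14 mm.
- **Final dial angle:** this was judged from tool angle, torque and picture, not measured directly.

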